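Put the plane iron away in its spring-lid case

ROBOT

A 6-joint arm with a two-finger parallel gripper is mounted at the origin on a cart in front of the work surface, level with it; the furniture and walls round the work are solid. World frame = base frame: x ahead of the robot, y to its left, z up, the work surface at z = 0. Lengths are in m, angles in rad, forces in N, time in s.
With the tool pointing down it reaches from about 0.25 to 0.725 m from the base axis. Payload 4 kg.
Tool frame: the origin (TCP) lies at the very end of the fingers, on their centre line; the grasp point (between the pads) lies 19 mm behind it; z points along the fingers, y is the line along which they close (so a half turn about z gives the same grasp; the last joint's range is limited). The gripper opens to 85 mm and grips with 20 to 120 N. Pads are 22 mm wide; open, the fingers measure 114 mm over their backs; the gripper's body (76 mm by 85 mm) begins 54 mm behind the grasp point. The pads swing forward as they close: fully open they stand 13 mm farther back than shut.
Start: joints at [1.258, 0.241, 0.005, 1.335, 0, 1.571], TCP at [0.154, 0.476, 0.231] pointing down, gripper open.
Joint ranges: [-2.72, 2.72], [-1.05, 1.87], [-1.09, 1.28], [-1.99, 2.15], [-1.42, 1.44], [-3.14, 3.14]. Speed limits (rad/s): [2.79, 2.79, 3.14, 3.14, 3.14, 3.14].

INTERFACE

Orientations are given as a rotation vector (axis times angle).
In Python, from rig import env, claw, grab_frame, get_calibration gives the robot as it stands (env), with the cameras as plain functions and the gripper (claw). Calls block until the motion is done:
- env.reach(position, orientation): joint-space move of the TCP to a pose.
- env.servo_line(position, rot=None, velocity=0.15, max_force=None): straight line of the TCP; rot=None keeps the orientation; velocity is the mean speed in m/s. With max_force (N) it stops when the force on the tool has changed by that much, and returns True; else False.
- env.move_j(angles): joint-space move.
- claw.move_gripper(opening, strength=None): opening from 0.0 (shut) to 1.0 (fully open); strength is the grip in N (None keeps the last); returns when the fingers have stopped.
- env.wait(seconds).
- env.inverse_kinematics(position, orientation): joint angles nearest the present ones, or None.
- env.get_state(): the state.
- grab_frame(name): name is "side" or "top" or "wrist"; returns the picture (400x640x3 uint8, blue, green, red); there is no depth.
- get_calibration(name): a dict with "fx", "fy", "cx", "cy" (pixels), "dist_coeffs" ([k1, k2, p1, p2, k3] as OpenCV has them; the pictures are not rectified), "eye" and "orientation" of the camera in the world. Camera axes: x right, y down, z forward; pixel columns grow to the right and rows downward; lengths in m; the calibration is good to about 2 mm. A picture is of the moment at which its call begins: read the wrist's pose just before it. get_calibration takes no time and is no camera call; for the wrist camera it gives the pose at the moment of the call.
A pose or a line that the arm cannot do raises env.MotionError and nothing moves.
- env.sign_off(): hands the job in; it is judged then, once.
The state is a dict: "clock": time; "joints": joint angles; "dq": joint speeds; "joint_torque": joint torques, N m; "tcp_pos": TCP position; "tool_rot": TCP orientation; "force": force on the tool from outside, world axes, zero at the start; "wrist_torque": the same for the moment, N m; "grip_width": opening from 0.0 (shut) to 1.0 (fully open); "finger_force": force on a finger pad.
Only numpy, scipy, OpenCV 4.12 (cv2) and the standard library are available. Lean on these libraries where they do the work, as an engineer would, in place of code of your own. Each camera call takes 0.05 s, during which the arm holds its last target. There are 200 camera calls.

TASK

Put the plane iron that lies on the strop block away in its wooden case: press the case's release button so that the lid springs fully open, lay the iron flat in the bed inside, cap upward and between the guides (either end to the front), then shut the lid until the catch holds it. Leave the other tools where they are.

Things in the scene. Friction and masses are not known exactly. Their poses are not given: they have to be found in the camera images.
- case: Fixed wooden case with hinged lid. Origin: centre of the box's underside, on the bench; x from its front (latch) to its back (hinge), y left, z up. Box 140 mm (x) by 138 (y), rim 36 high, walls and floor 6, inside 128 by 126. Against the front wall stands a latch block 58 (x) by 60 (y), 40 high, with the button on top. A steel catch 30 wide, top 56 high, hooks over the lid's front edge.
- bed (a point): Centre of the top of the raised bed in the case, 21 mm above the bench; axes as the case. Bed 100 mm (x) by 30 (y). Four guide blocks 16 (x) by 8 (y), tops 32 above the bench, centred at x +-50, y +-29: 50 mm clear between them for the 44 mm iron; the middle 84 mm of the bed's sides is free for fingers. The iron's origin comes here, its length along x.
- button_top (a point): Centre of the top of the round steel release button (32 mm across) on the latch block, at x = -112 mm in the case's frame, 56 mm above the bench when up. It is pressed straight down.
- button (a joint): Travel of the button, 0 up to 0.008 m fully pressed; it springs back. It needs 1.6 N to start and about 5 N fully down, and draws the catch back by as much; the lid is let go at about 7 mm, so press it right down.
- lid (a joint): Lid angle, rad: 0 shut, growing as it opens, 1.8 at its stop (a little past upright). A spring of at most 0.3 N m drives it open all the way, so it stays shut only when the catch holds it. Pushed right down (about 6 N near its front edge) it forces the bevelled catch back and snaps under it; latched it reads 0 to 0.02.
- lid_hinge (a point): Point on the lid's hinge line, which runs along the case's y at x = +70 mm, 40 mm above the bench. The lid is a board 140 mm long from the hinge, 138 wide, 8 thick; its outer face lies 4 mm from the hinge line (44 mm above the bench when shut). Upright, its edge is 180 mm above the bench.
- lid_edge_mid (a point): Middle of the lid's front edge on its outer face, 140 mm from the hinge; it moves with the lid.
- iron: Loose plane iron with its cap: a flat grey steel blade 44 mm (its x) by 120 mm (its y, lengthwise) by 4 mm, with the cap 42 by 90 mm on top to 7 mm and a low screw to 11 mm; about 0.2 kg. Origin: centre of its underside; z up through the cap. It lies lengthwise on the strop block.
- strop: Fixed narrow strop block 190 mm (x) by 30 mm (y), 24 mm high, on the bench; origin: centre of its underside. The iron lies along its x on the top and overhangs it by 7 mm on both long sides.
- block_plane: Bystander: steel block plane, 49 by 161 by 55 mm, loose on the bench; origin at its underside.
- oak_wedge: Bystander: small oak wedge, 26 by 80 by 18 mm, loose on the bench; origin at its underside.
- glue_jar: Bystander: round jar, 59 mm across, 76 mm high, loose on the bench; origin at its underside.

How it is judged:
On the way, in this order (a step that is already met when the one before it is completed fails the run):
1. the release button is pressed (value of joint button above 0.004 m).
2. the lid has sprung open to its stop (value of joint lid above 1.65 rad), for 0.2 s.
3. the iron lies flat in the bed between the guides with the lid still open, let go (value of joint lid above 1.2 rad and horizontal distance between iron and bed below 0.008 m and z of iron in the frame of bed between -0.003 and 0.003 m and angle between iron's own z axis and vertical below 0.08 rad and angle between the y axis of iron and the x axis of case, either way round below 0.12 rad and contact force between the fingers and iron below 0.1 N), for 0.2 s.
At the end, for the whole second after the job is handed in: Lid shut and held by the catch (under 0.03 rad), button up (under 2 mm); iron at rest flat in the bed, cap up: origin within 8 mm of the bed centre sideways and 3 mm in height, tilt under 0.08 rad, length along the case x within 0.12 rad, either way round (value of joint lid below 0.03 rad and value of joint button below 0.002 m and horizontal distance between iron and bed below 0.008 m and z of iron in the frame of bed between -0.003 and 0.003 m and angle between iron's own z axis and vertical below 0.08 rad and angle between the y axis of iron and the x axis of case, either way round below 0.12 rad and linear speed of iron below 0.02 m/s); the robot touches nothing.
It fails at once if a bystander (block plane, wedge or jar) is shifted by more than 20 mm (distance of any of block_plane, oak_wedge, glue_jar from where it was at the start of the episode above 0.02 m).
It also fails if it takes over 72 s, if anything falls off the work surface, if the arm or the gripper's body presses on something with over 40 N, if the wrist force passes 120 N, or if a joint passes its speed limit or range.

## Working session

There is one attempt and no reset: what is moved stays moved. The work goes in short steps, each a Python script; the robot and the scene stay as the last script left them, time stands still between calls to the robot, and variables do not carry over. Pictures are saved under pics/ and viewed, at most 10 in all, crops included, and the job is handed in when it is done.

```bash
ls; mkdir -p pics
python3 - <<'E'
from rig import env, claw, grab_frame, get_calibration
import cv2
for n in ("top","side"):
    cv2.imwrite(f"pics/{n}0.png",grab_frame(n)); print(n,get_calibration(n))
s=env.get_state();print(s)
E
```

```text
pics
rig.py
top {'fx': 452.51614657734325, 'fy': 452.51614657734325, 'cx': 321.7636182944932, 'cy': 204.94106448786096, 'dist_coeffs': array([-0.02214038,  0.        ,  0.        ,  0.        ,  0.        ]), 'eye': array([ 0.29320427, -0.03544351,  1.46505287]), 'orientation': array([-2.16358646,  2.04869225, -0.21942576])}
side {'fx': 470.72045114689405, 'fy': 470.72045114689405, 'cx': 319.11830390350514, 'cy': 199.5766435388387, 'dist_coeffs': array([-0.06033774,  0.        ,  0.        ,  0.        ,  0.        ]), 'eye': array([ 0.3122044 , -1.00633533,  0.88173364]), 'orientation': array([-2.22359498,  0.29401349, -0.1428616 ])}
{'clock': 0.1, 'joints': array([1.25799736e+00, 2.41361488e-01, 3.85208442e-03, 1.33522653e+00,
       1.18963556e-05, 1.57079901e+00]), 'dq': array([-0.00095612, -0.00263581,  0.0034304 , -0.00050545, -0.00100877,
       -0.00094087]), 'joint_torque': array([-5.97323178e-04, -3.73137295e+01,  2.53010577e+01,  1.08912773e-02,
       -2.49860369e-05, -5.36352445e-06]), 'tcp_pos': array([0.15367955, 0.47518717, 0.23048747]), 'tool_rot': array([-4.89297882e-01, -3.10293586e+00,  3.00632997e-03]), 'force': array([ 0.42779892, -1.01589646,  0.07029154]), 'wrist_torque': array([ 0.05942602, -0.00596534, -0.00981271]), 'finger_force': 0.0, 'grip_width': 0.9996933150471558}
```

View pics/top0.png

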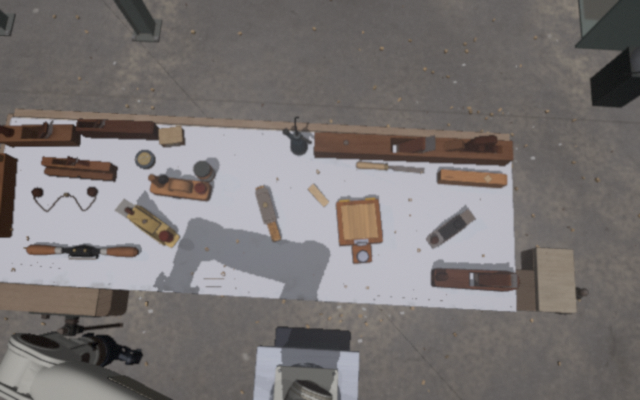

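View pics/side0.png

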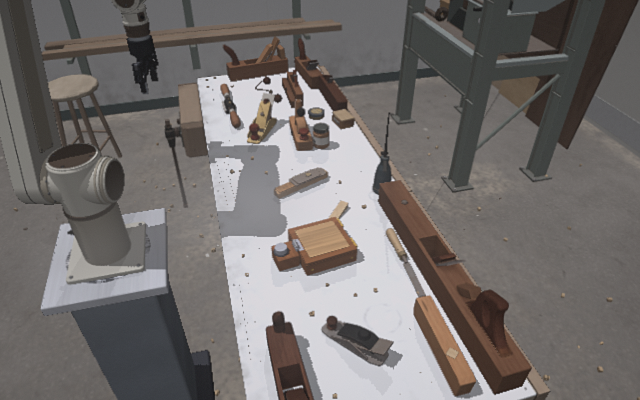

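The top view shows the case at about (358,222) with its button at (362,256). The strop and iron could be (268,212) or (450,228), so I'll zoom in.

Run:
```python
import cv2,numpy as np
t=cv2.imread("pics/top0.png");s=cv2.imread("pics/side0.png")
a=cv2.resize(t[175:275,240:400],None,fx=5,fy=5,interpolation=cv2.INTER_CUBIC)[:500]
cv2.imwrite("pics/topc.png",a)
b=cv2.resize(s[160:285,260:365],None,fx=4.7,fy=4.7,interpolation=cv2.INTER_CUBIC)
c=cv2.resize(t[200:255,420:485],None,fx=4.5,fy=4.5,interpolation=cv2.INTER_CUBIC)
o=np.zeros((590,800,3),np.uint8);o[:b.shape[0],:b.shape[1]]=b;o[:c.shape[0],500:500+c.shape[1]]=c
cv2.imwrite("pics/mix.png",o)
```

```text
(no output)
```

View pics/topc.png

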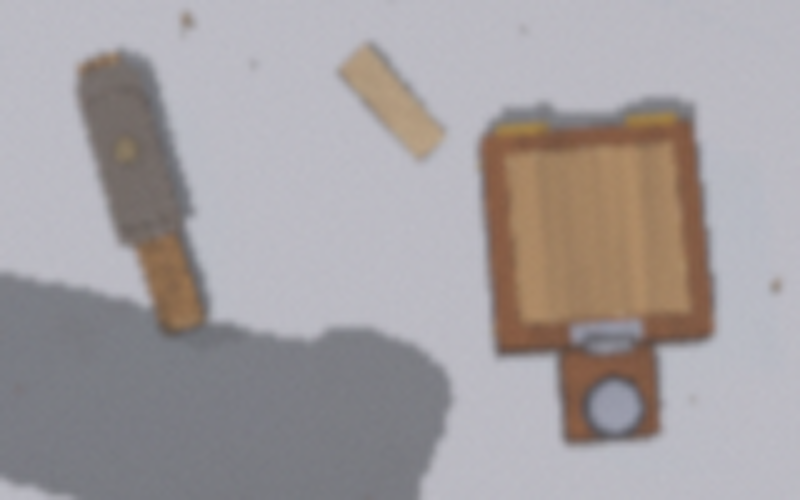

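View pics/mix.png

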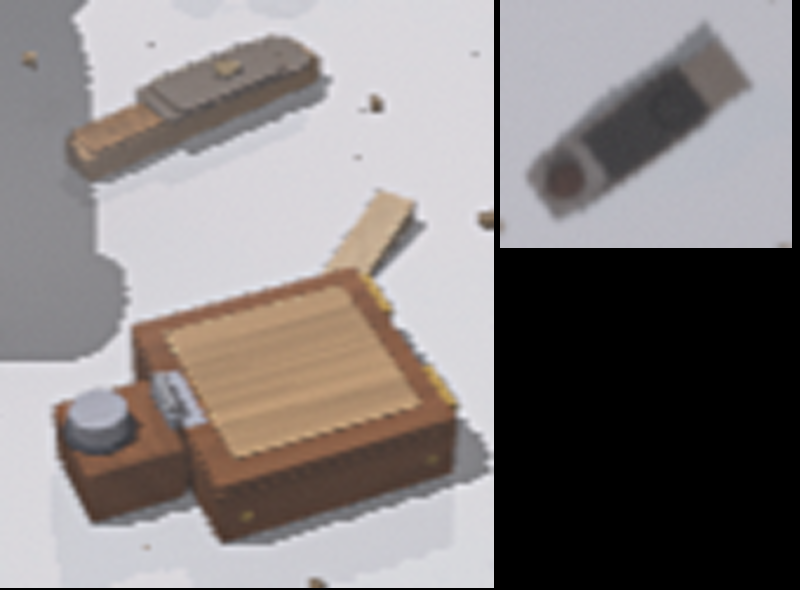

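The iron, with its brass screw, lies on the strop at top crop (125,150). The case lid corners are at crop (483,135), (692,122), (713,338) and (498,352), and the button is at (614,405). The wedge is at (392,100), and the dark object on the right is the block plane. I'll compute rough positions next, then take close wrist views.

```bash
cat > h.py <<'E'
import cv2,numpy as np
from scipy.spatial.transform import Rotation as R
from rig import env, claw, grab_frame, get_calibration
def p2w(c,uv,z):
    K=np.array([[c['fx'],0,c['cx']],[0,c['fy'],c['cy']],[0,0,1]])
    uv=np.asarray(uv,float).reshape(-1,1,2)
    n=cv2.undistortPoints(uv,K,c['dist_coeffs'])[:,0]
    d=np.c_[n,np.ones(len(n))]@R.from_rotvec(c['orientation']).as_matrix().T
    e=c['eye']; return e+d*((z-e[2])/d[:,2])[:,None]
def w2p(c,P):
    K=np.array([[c['fx'],0,c['cx']],[0,c['fy'],c['cy']],[0,0,1]])
    Rm=R.from_rotvec(c['orientation']).as_matrix().T
    return cv2.projectPoints(np.asarray(P,float).reshape(-1,1,3),Rm,-Rm@c['eye'],K,c['dist_coeffs'])[0][:,0]
def down(phi):  # tool z down, tool y (closing line) at angle phi from world x
    y=np.array([np.cos(phi),np.sin(phi),0]);z=np.array([0,0,-1.]);x=np.cross(y,z)
    return R.from_matrix(np.c_[x,y,z]).as_rotvec()
E
python3 - <<'E'
from h import *
c=get_calibration("top")
f=lambda u:(np.array(u,float)+.5)/5-.5+[240,175]
np.set_printoptions(precision=4,suppress=True)
print(p2w(c,f([(483,135),(692,122),(713,338),(498,352)]),.044))
print('button',p2w(c,f([(614,405)]),.056))
print('screw',p2w(c,f([(125,150)]),.035))
print('bladeends',p2w(c,f([(118,60),(155,235)]),.026),'strop end',p2w(c,f([(185,325),(165,238)]),.024))
print('wedge',p2w(c,f([(392,100)]),.018))
s=env.get_state(); Rt=R.from_rotvec(s['tool_rot']); w=get_calibration("wrist")
print('cam in tool',Rt.inv().apply(w['eye']-s['tcp_pos']),(Rt.inv()*R.from_rotvec(w['orientation'])).as_matrix(),w['fx'],Rt.as_matrix())
E
```

```text
[[ 0.6133 -0.0654  0.044 ]
 [ 0.6292 -0.1996  0.044 ]
 [ 0.4899 -0.2168  0.044 ]
 [ 0.4737 -0.0816  0.044 ]]
button [[ 0.443  -0.1548  0.056 ]]
screw [[0.5927 0.1651 0.035 ]]
bladeends [[0.6546 0.1759 0.026 ]
 [0.5397 0.1425 0.026 ]] strop end [[0.4826 0.119  0.024 ]
 [0.5384 0.1361 0.024 ]]
wedge [[ 0.6394 -0.0051  0.018 ]]
cam in tool [ 0.0752 -0.0001 -0.1413] [[ 0.0002 -0.9553 -0.2955]
 [ 1.      0.0001  0.0002]
 [-0.0002 -0.2955  0.9553]] 351.7966176275593 [[-0.9515  0.3077 -0.0006]
 [ 0.3077  0.9515 -0.0018]
 [ 0.     -0.0019 -1.    ]]
```

Run:
```python
from h import *
import pickle
cal={}
for n,p,phi in (("iron",(.555,.15,.2),.3+np.pi/2),("case",(.49,-.148,.2),.12+np.pi/2)):
    env.reach(p,down(phi)); env.wait(.3)
    cal[n]=get_calibration("wrist"); cv2.imwrite(f"pics/w_{n}.png",grab_frame("wrist"))
pickle.dump(cal,open("cal.pkl","wb"))
s=env.get_state();print(s['clock'],s['joints'],s['tcp_pos'])
```

```text
3.8417 [-2.91801064e-01  2.79896724e-01 -2.53098251e-02  1.26570051e+00
  3.55844800e-05 -4.13306637e-01] [ 0.49030946 -0.14726557  0.19992115]
```

View pics/w_iron.png

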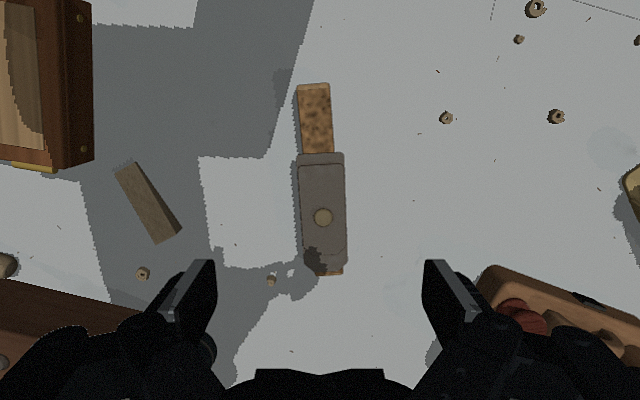

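View pics/w_case.png

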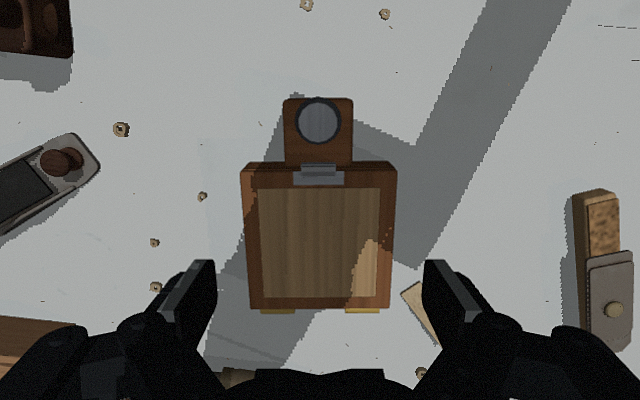

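The wrist view of the iron shows blade corners at about (297,153) and (344,153), the far end near y=267, and the screw at (323,217). The case view shows the lid front at (241,172) and (397,172), its back at (250,310) and (390,310), and the button at (318,122).

Run:
```python
from h import *
import pickle
np.set_printoptions(precision=4,suppress=True)
cal=pickle.load(open("cal.pkl","rb"))
c=cal["case"]
L=p2w(c,[(241,172),(397,172),(390,310),(250,310)],.044);print(L)
f,b=(L[0]+L[1])/2,(L[2]+L[3])/2;d=b-f;print('dims',np.linalg.norm(d),np.linalg.norm(L[0]-L[1]),np.linalg.norm(L[2]-L[3]))
yaw=np.arctan2(d[1],d[0]);ctr=L.mean(0);ax=np.array([np.cos(yaw),np.sin(yaw)])
B=p2w(c,[(318,121)],.056)[0];print('yaw',yaw,'ctr',ctr,'button',B,'pred',ctr[:2]-.112*ax)
print('case axis from button to back mid',np.arctan2(*(b-B)[1::-1]), np.linalg.norm((b-B)[:2]))
c=cal["iron"]
I=p2w(c,[(297,153),(344,153),(348,262),(301,262)],.028);print(I,np.linalg.norm(I[0]-I[1]),np.linalg.norm(I[3]-I[2]))
f,b=(I[0]+I[1])/2,(I[2]+I[3])/2;print('iron yaw',np.arctan2(*(b-f)[1::-1]),'len',np.linalg.norm(b-f),'start end',f,'far',p2w(c,[(324,267)],.028))
print('screw',p2w(c,[(323,217)],.035),'strop ends',p2w(c,[(313,84),(330,275)],.024))
# screw in both
print('screw from case view',p2w(cal["case"],[(614,310)],.035))
```

```text
[[ 0.4928 -0.215   0.044 ]
 [ 0.4764 -0.0811  0.044 ]
 [ 0.6138 -0.0621  0.044 ]
 [ 0.6304 -0.1984  0.044 ]]
dims 0.13861864927061154 0.13492166642539474 0.13725291628197697
yaw 0.12890195784665587 ctr [ 0.5534 -0.1392  0.044 ] button [ 0.4407 -0.1542  0.056 ] pred [ 0.4423 -0.1536]
case axis from button to back mid 0.13154877103977347 0.18297151974714695
[[0.5421 0.1257 0.028 ]
 [0.5296 0.166  0.028 ]
 [0.6315 0.2042 0.028 ]
 [0.6453 0.1598 0.028 ]] 0.04218896337978354 0.046471127798782715
iron yaw 0.3387758412051941 len 0.1087170955331 start end [0.5359 0.1459 0.028 ] far [[0.6438 0.1832 0.028 ]]
screw [[0.5911 0.1655 0.035 ]] strop ends [[0.4815 0.1222 0.024 ]
 [0.6527 0.1924 0.024 ]]
screw from case view [[0.5917 0.1632 0.035 ]]
```

Run:
```python
from h import *
import pickle
rot=down(.128+np.pi/2)
claw.move_gripper(0.0)
env.reach((.4407,-.154,.1),rot)
print(env.servo_line((.4407,-.154,.0465),velocity=.05,max_force=14), env.get_state()['tcp_pos'],env.get_state()['force'])
env.wait(.4)
env.servo_line((.4407,-.154,.1),velocity=.15)
env.servo_line((.4407,-.154,.2),velocity=.2)
claw.move_gripper(1.0)
env.reach((.49,-.148,.2),rot); env.wait(.3)
c=get_calibration("wrist");pickle.dump(c,open("cal2.pkl","wb"));cv2.imwrite("pics/w_open.png",grab_frame("wrist"))
print(env.get_state()['clock'])
```

```text
True [ 0.44019476 -0.15380599  0.04805715] [-1.49529766 -0.23926435  7.11718026]
9.125
```

View pics/w_open.png

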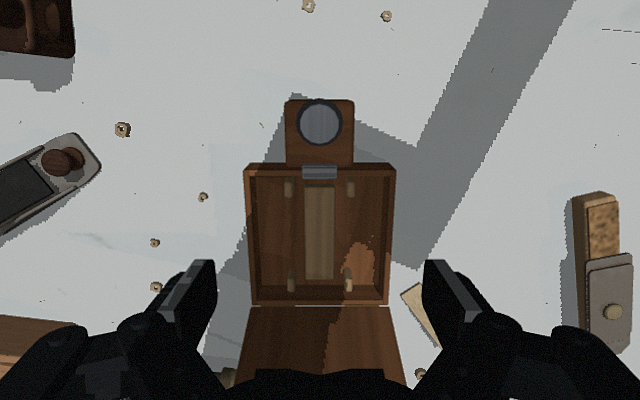

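The lid is open. The bed's corners are at (304,187), (335,187), (334,280) and (306,280), and the guides are at about (288,189), (350,189), (348,280) and (291,280).

Run:
```python
from h import *
import pickle
np.set_printoptions(precision=4,suppress=True)
c=pickle.load(open("cal2.pkl","rb"))
for q,z in (([(304,187),(335,187),(334,280),(306,280)],.021),([(288.5,189),(350,189),(348,280),(291,280)],.030),([(319.5,122)],.056)):
    L=p2w(c,q,z);print(L.mean(0))
    if len(L)>1: d=L[2]+L[3]-L[0]-L[1];print(np.arctan2(d[1],d[0]),np.linalg.norm(d)/2)
a=.335;phi=a+np.pi/2;g=np.array([.592,.165])
claw.move_gripper(.85)
env.reach((*g,.12),down(phi))
env.servo_line((*g,.012),velocity=.12,max_force=15)
claw.move_gripper(0.0,50)
print(env.get_state()['grip_width'],env.get_state()['finger_force'],env.get_state()['tcp_pos'])
env.servo_line((*g,.22),velocity=.15)
s=env.get_state();print(s['grip_width'],s['finger_force'],s['clock'],s['force'])
c=get_calibration("wrist");pickle.dump(c,open("cal3.pkl","wb"));cv2.imwrite("pics/w_held.png",grab_frame("wrist"))
```

```text
[ 0.5524 -0.1395  0.021 ]
0.13314953093552243 0.09920863135012035
[ 0.5496 -0.1403  0.03  ]
0.1304030592962042 0.09450597106623085
[ 0.4403 -0.1542  0.056 ]
0.49548940253942775 50.29012084007263 [0.5929 0.1653 0.0133]
0.49640356876034475 50.79057991504669 13.6667 [-0.1153  0.0771 -1.8552]
```

View pics/w_held.png

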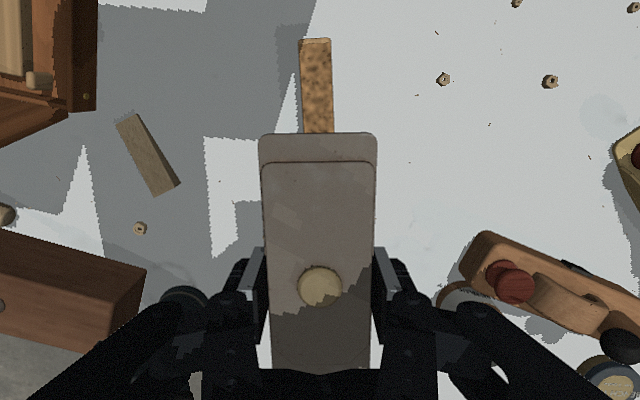

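The iron is held squarely. Its near end is at (318,134), the screw is at (320,287), and its side edges are symmetric in the image.

Run:
```python
from h import *
import pickle
np.set_printoptions(precision=4,suppress=True)
c=pickle.load(open("cal3.pkl","rb"))
s=env.get_state();Rt=R.from_rotvec(s['tool_rot']);t=s['tcp_pos']
E=p2w(c,[(259,145),(377,145),(318,133)],t[2]+.0107+.004);S=p2w(c,[(320,287)],t[2]+.0107+.0105)
e=Rt.inv().apply(E-t);sc=Rt.inv().apply(S-t);print(t,e,sc)
off=e[2,0]-.060; print('lengthwise offset of iron along tool x',off)
if abs(off)>.015: raise SystemExit
yaw=.131;ax=np.array([np.cos(yaw),np.sin(yaw)]);bed=np.array([.5524,-.1395])
# tool x = -ax  -> iron centre = tcp - off*ax
g=bed+off*ax; rot=down(yaw+np.pi/2)
env.reach((*g,.22),rot)
env.servo_line((*g,.05),velocity=.12)
print(env.servo_line((*g,.02),velocity=.05,max_force=8))
print(env.servo_line((*g,.0095),velocity=.03,max_force=6),env.get_state()['tcp_pos'],env.get_state()['force'])
cv2.imwrite("pics/w_in.png",grab_frame("wrist"))
print(env.get_state()['clock'],g)
```

```text
[0.5914 0.1648 0.2188] [[ 0.0557 -0.0219 -0.0146]
 [ 0.0557  0.0206 -0.0146]
 [ 0.06   -0.0006 -0.0146]] [[ 0.0016  0.0001 -0.0212]]
lengthwise offset of iron along tool x -3.429105158576917e-05
False
True [ 0.5527 -0.1396  0.0103] [-0.381   0.1748  4.4942]
17.6333 [ 0.5524 -0.1395]
```

Contact came at exactly the expected height, so I'll release, rise and check.

Run:
```python
from h import *
import pickle
g=(.5524,-.1395)
claw.move_gripper(.68); env.wait(.3)
env.servo_line((*g,.06),velocity=.08)
env.servo_line((.49,-.148,.22),velocity=.2); env.wait(.2)
c=get_calibration("wrist");pickle.dump(c,open("cal4.pkl","wb"));cv2.imwrite("pics/w_placed.png",grab_frame("wrist"))
print(env.get_state()['clock'])
```

```text
20.275
```

View pics/w_placed.png

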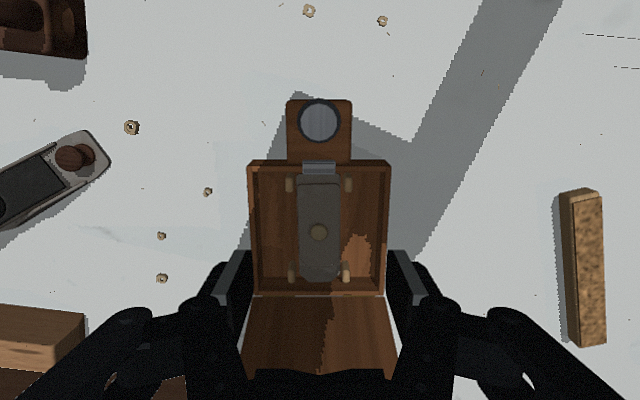

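The iron lies between the guides with its screw at (318,232), centred between the guide columns at x=289 and x=347. Next I'll close the lid from behind along its arc, off to one side of the catch.

Run:
```python
from h import *
yaw=.131;ax=np.array([np.cos(yaw),np.sin(yaw)]);ay=np.array([-ax[1],ax[0]]);bed=np.array([.5524,-.1395])
W=lambda x,z,y=.038:(*(bed+x*ax+y*ay),z)
rot=down(yaw+np.pi/2)
T=lambda th,r,d=0:W(.07-r*np.cos(th)+(.004+d+.011*np.sin(th))*np.sin(th), .04+r*np.sin(th)+(.004+d+.011*np.sin(th))*np.cos(th))
ths=np.linspace(1.75,.12,11);path=[T(t,.115+.01*(1.75-t)/1.75) for t in ths]
for p in [W(.137,.3),W(.137,.15)]+path: assert env.inverse_kinematics(p,rot) is not None,p
claw.move_gripper(0.0)
env.servo_line(W(-.07,.3),velocity=.2)
env.servo_line(W(.137,.3),velocity=.2)
if env.servo_line(W(.137,.15),velocity=.15,max_force=8): print("blocked",env.get_state()['tcp_pos']); raise SystemExit
for t,p in zip(ths,path):
    if env.servo_line(p,velocity=.1,max_force=25): print('stop',t,env.get_state()['tcp_pos'],env.get_state()['force']);break
else:
    print(env.servo_line(W(-.055,.041),velocity=.03,max_force=20))
s=env.get_state();print(s['clock'],s['tcp_pos'],s['force'])
```

```text
False
28.6083 [ 0.49419738 -0.10911694  0.04240171] [-0.47230698  0.19596844 10.72868371]
```

Run:
```python
from h import *
p=env.get_state()['tcp_pos']
print(env.servo_line((p[0],p[1],.036),velocity=.02,max_force=14),env.get_state()['tcp_pos'],env.get_state()['force'])
env.wait(.2)
env.servo_line((p[0],p[1],.12),velocity=.08)
env.servo_line((.47,-.15,.25),velocity=.15);env.wait(.3)
print(env.get_state()['clock'],env.get_state()['force'])
cv2.imwrite("pics/w_shut.png",grab_frame("wrist"))
```

```text
True [ 0.49424373 -0.10911854  0.04071985] [-5.74222277  0.59755495 20.04346723]
31.6083 [-0.8358865   1.02741701 -0.43265213]
```

View pics/w_shut.png

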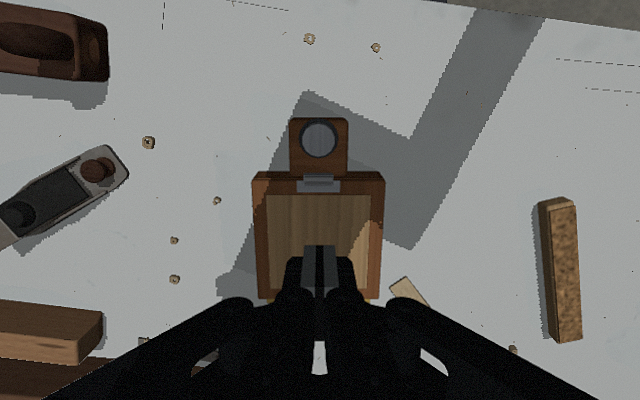

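The lid is shut flat with the catch hooked over its front edge at (318,183), and the button at (318,139) is up. I'll hand in.

```bash
python3 -c "
from rig import env, claw, grab_frame, get_calibration
print(env.sign_off())"
```

```text
the job is handed in; nothing more can be done
None
```

I put the iron in its case between the guides, shut the lid until the catch held it, and handed the job in at about 32 s; sign-off returned no verdict.

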